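# Clamp the dust canister onto the extraction pipe

### The arm

A 6-joint arm with a two-finger parallel gripper is mounted at the origin on the work surface. World frame = base frame: x ahead of the robot, y to its left, z up, the work surface at z = 0. Lengths are in m, angles in rad, forces in N, time in s.
With the tool pointing down it reaches from about 0.375 to 0.9 m from the base axis. Payload 3.1 kg.
Tool frame: the origin (TCP) lies on the centre line of the jaws, within the pads' length; the fingertips stand 11 mm ahead of it and the grasp point (between the pads) lies 8 mm behind it; x points along the fingers, y is the direction in which the jaws open and shut, and the axes are right-handed (so a half turn about x gives the same grasp; the last joint's range is limited). The gripper opens to 87 mm and grips with 3 to 60 N. Pads are 19 mm wide; open, the fingers measure 117 mm over their backs; the gripper's body (75 mm by 190 mm) begins 51 mm behind the grasp point.
Start: joints at [-1.427, 0.527, 1.433, -0, 1.181, -0.178], TCP at [0.198, -0.593, 0.234] pointing down, gripper open.
Joint ranges: [-3.08, 3.08], [-0.75, 2.2], [0.22, 2.44], [-1.43, 4.57], [0, 2.65], [-2.85, 2.85]. Speed limits (rad/s): [2.79, 2.79, 3.14, 3.14, 3.14, 3.14].

### API

Orientations are given as a unit quaternion [x, y, z, w].
In Python, from rig import robot, camera, camera_info gives the robot as it stands.
- The arm moves only by the shell command python3 -m inch 'ROWS' [FORCE]. ROWS is JSON, a list that holds one entry, the list of rows, each a list of 5 numbers: the shift along the tool's x, y, z in cm, then the turn about the tool's x in rad, then the opening, from 0 (shut) to 1 (fully open). A call has 1 to 8 rows; each row shifts and turns the pose as measured when the row begins, along the tool's axes as they then stand; what a row does not reach is not made up. A row lasts 1/12 s, in which the tool goes at most 41.7 mm and 7.16 degrees, less where a joint would pass 70% of its speed; a pose out of reach is approached as far as the arm can. A call with a gripper value outside its range is refused whole. The fingers move at their own pace and stop on an object; FORCE is the grip in N (left out, the last holds). Time passes only in rows, so rows that do not move let the fingers close. It gives the time, the measured TCP pose, the force and the opening at its end, in the units of the state.
- robot.get_obs(): the state, without advancing time (a new reading comes with each control period).
- camera(name): name is "scene" or "top" or "wrist"; returns the picture (384x512x3 uint8, red, green, blue); there is no depth.
- camera_info(name): a dict with "camera_matrix" (3x3 intrinsics, pixels), "rvec" (rotation vector, rad) and "tvec" (3), from world to camera coordinates, as OpenCV has them. Camera axes: x right, y down, z forward; pixel columns grow to the right and rows downward; lengths in m; the calibration is good to about 2 mm. A picture is of the moment at which its call begins: read the wrist's pose just before it. camera_info takes no time and is no camera call; for the wrist camera it gives the pose at the moment of the call.
- robot.hand_in(): hands the job in, once; it reports no verdict.
The state is a dict: "time": time; "q": joint angles; "joint_velocities": joint speeds; "joint_torque": joint torques, N m; "position": TCP position; "tool_rot": TCP orientation; "ft_force": force on the tool from outside, world axes, zero at the start; "moment": the same for the moment, N m; "grip_width": finger opening in m.
Only numpy, scipy, OpenCV 4.12 (cv2) and the standard library are available. Lean on these libraries where they do the work, as an engineer would, in place of code of your own. Each camera call takes 0.05 s, during which the arm holds its last target. There are 200 camera calls.

### The job

Swing the open half of the clamp ring round the two flanges until it is snug, so that it pushes the canister square onto the pipe; then turn the cam lever so that its hook catches the pin on the ring and draws the clamp tight. Stop when the lever goes firm and do not force it, or the clamp is overstrained; it must stay tight when you let go, and the rest of the bench stays as it is.

Things in the scene. Friction and masses are not known exactly. Their poses are not given: they have to be found in the camera images.
- pipe_mouth (a point): Centre of the top face of the fixed pipe flange (aluminium disc, diameter 80 mm, 8 mm thick, top 75 mm above the table) on a 200 x 180 mm grey base plate. Axes: z up; x from the lugs of the clamp ring towards its hinge; y to the side to which the swinging half opens. The fixed half of the ring is on the -y side, 63 to 90 mm above the table, outer radius 48 mm. Offsets below are in this frame, in mm from this point.
- canister_foot (a point): Centre of the underside of the loose aluminium canister: flange diameter 80 mm, 8 mm thick, above it a body of diameter 54 mm, in all 54 mm high, 0.2 to 0.42 kg. It stands on the pipe flange, 2 to 5 mm off centre towards +y. The closing ring slides it home.
- jaw (a joint): Angle of the swinging half of the ring about its upright hinge (rad), grows as it opens towards +y; starts at 0.6 to 1.2. It stays where it is left. Swinging it takes 1 to 4 N at its knob, sliding the canister included; it is snug when it goes firm, at about -0.025; push it there with 6 to 15 N. The reading is noisy (about 0.01).
- jaw_knob (a point): Middle of the upright black knob (diameter 14 mm, standing free from 90 to 136 mm above the table) on the swinging half; this point is 116 mm above the table, 129 mm from the hinge axis. With the jaw at 0 it lies at x -60, y +52; about 36 mm from it, near x -74, y +18, stands the ring's steel pin (diameter 8 mm, top 101 mm above the table).
- jaw_hinge (a point): Point on the upright hinge axis of the swinging half (x +58, y 0), 116 mm above the table.
- lever (a joint): Angle of the cam lever about its upright pivot (rad), grows clockwise seen from above as the lever is closed; starts at -0.15 to 0.25. At 0 the handle points 300 degrees counterclockwise from +x. With the jaw snug, the spiral hook (100 mm above the table at most) starts to pass round the pin at 0.8 and bites somewhere between 0.9 and 1.75, depending on how the pin was set, which is not measured; it is tight 0.1 to 0.3 after the bite. Keep below 0.7 until the jaw is snug.
- lever_knob (a point): Middle of the upright black knob (diameter 14 mm, standing free from 101 to 141 mm above the table) at the end of the steel cam lever, 55 mm from the pivot; this point is 120 mm above the table.
- lever_pivot (a point): Point on the upright pivot axis of the cam lever (x -74, y -14), 120 mm above the table. Pushed at its knob the lever turns stiffly with about 4.5 N; from the bite on the force climbs by some 0.5 N per mm of knob travel. It is tight at 8 to 11 N at the knob; above about 13 N the clamp is overstrained. The force is felt only while pushing on: the stiff lever holds itself when you stop, springing back by 0.03 rad or so.
Mind the look-alikes: they are no part of the job. Leave any green or turquoise look-alike of the part that bears canister_foot alone.

How it is judged:
On the way, in this order (a step that is already met when the one before it is completed fails the run):
1. the swinging half is closed round both flanges and the canister is centred, before the hook is engaged (value of joint jaw below 0 rad and horizontal distance between canister_foot and pipe_mouth below 0.0025 m and value of joint lever below 0.9 rad), for 0.1 s.
2. the hook draws the ring tight (value of joint lever above 0.9 rad and contact force between lever and jaw above 8 N), for 0.1 s.
At the end, for the whole second after the job is handed in: The ring is closed (jaw below 0 rad) round both flanges, the canister upright and centred on the pipe within 2.5 mm; the hook pulls on the ring's pin with over 12 N and the ring grips the canister's flange with over 8 N by itself (contact force between lever and jaw above 12 N and contact force between jaw and canister above 8 N and value of joint lever above 0.9 rad and value of joint jaw below 0 rad and horizontal distance between canister_foot and pipe_mouth below 0.0025 m and angle between canister's own z axis and vertical below 0.04 rad); the robot touches nothing.
It fails at once if a bystander is moved by more than 30 mm (distance of any of rock_tan, rock_grey, rock_small, tray, hammer, brush, jar, spare_seal from where it was at the start of the episode above 0.03 m).
It fails at once if the canister is tipped by more than 0.12 rad (angle between canister's own z axis and vertical above 0.12 rad).
It fails at once if the clamp is overstrained: the hook pulls on the ring's pin with more than 50 N (contact force between lever and jaw above 50 N).
It also fails if it takes over 58 s, if anything falls off the work surface, if the arm or the gripper's body presses on something with over 40 N, if the wrist force passes 120 N, or if a joint passes its speed limit or range.

## Working session

There is one attempt and no reset: what is moved stays moved. The work goes in short steps, Python scripts to look and compute and a shell command to move; the robot and the scene stay as the last step left them, time stands still between calls to the robot, and variables do not carry over. Pictures are saved under pics/ and viewed, about 8 in all and at most 12, crops included, and the job is handed in when it is done.

```bash
mkdir -p pics; ls
python3 - <<'E'
from rig import robot,camera,camera_info
import cv2
print(robot.get_obs())
for n in ("scene","top"):
    cv2.imwrite(f"pics/{n}0.png",camera(n)[:,:,::-1]); print(camera_info(n))
E
```

```text
pics
{'time': 0.0, 'q': array([-1.42750284e+00,  5.28480690e-01,  1.43392784e+00, -2.61733536e-05,
        1.18140898e+00, -1.78510280e-01]), 'joint_velocities': array([ 0.00145368,  0.00070069, -0.00017962,  0.00124581, -0.00038119,
        0.00108862]), 'joint_torque': array([-1.14400034e-03, -4.40048003e+01, -1.76591778e+01,  6.32610591e-02,
        5.82670933e-02, -1.43110492e-04]), 'position': array([ 0.19758301, -0.59217771,  0.23255458]), 'tool_rot': array([ 0.69797752,  0.11407456, -0.69796693,  0.11250129]), 'ft_force': array([-0.31311331,  0.33274476,  0.30219742]), 'moment': array([-0.01574087,  0.03099827, -0.07358074]), 'grip_width': 0.0866472434638006}
{'camera_matrix': array([[417.48823541,   0.        , 256.55526617],
       [  0.        , 417.48823541, 194.45081665],
       [  0.        ,   0.        ,   1.        ]]), 'rvec': array([ 1.1783382 ,  2.11340085, -1.10941474]), 'tvec': array([ 0.25717204, -0.19880593,  1.21684276])}
{'camera_matrix': array([[498.01727432,   0.        , 254.23559816],
       [  0.        , 498.01727432, 188.90893011],
       [  0.        ,   0.        ,   1.        ]]), 'rvec': array([ 1.97378287, -2.20672648,  0.26934073]), 'tvec': array([0.07636018, 0.55142761, 0.81725845])}
```

View pics/scene0.png

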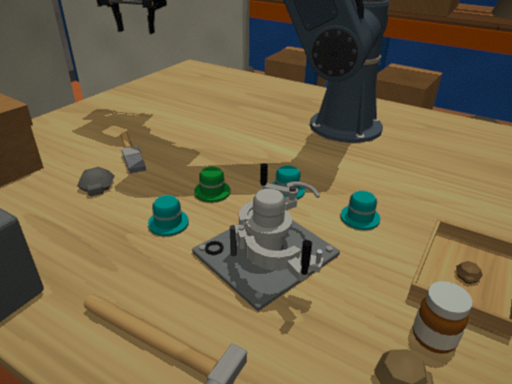

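View pics/top0.png

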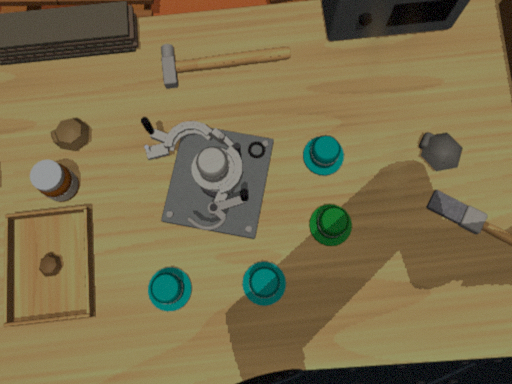

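Run:
```python
import cv2,numpy as np
a=cv2.imread("pics/top0.png")[100:250,130:290];b=cv2.imread("pics/scene0.png")[150:310,180:350]
cv2.imwrite("pics/c1.png",cv2.resize(a,(800,600*800//800*1),interpolation=cv2.INTER_CUBIC)[:600] if 0 else cv2.resize(a,None,fx=4,fy=4,interpolation=3))
cv2.imwrite("pics/c2.png",cv2.resize(b,None,fx=3.7,fy=3.7,interpolation=3)[:600])
```

```text
(no output)
```

View pics/c1.png

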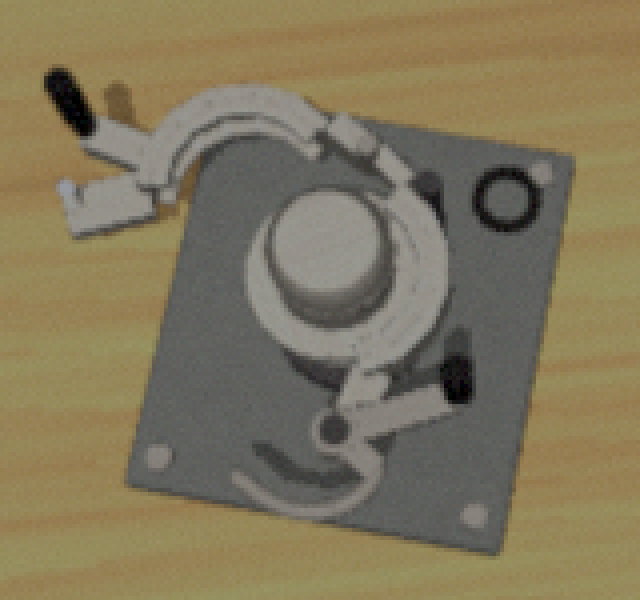

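View pics/c2.png

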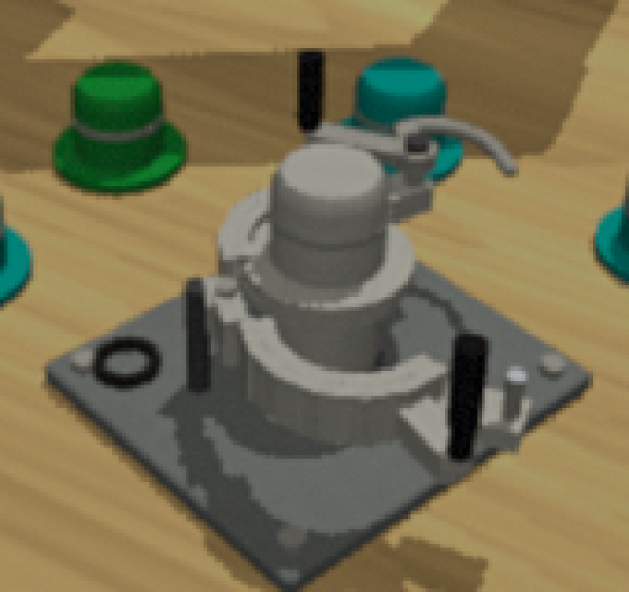

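```bash
cat > h.py <<'E'
import numpy as np,cv2
from rig import robot,camera,camera_info
def ray(n,uv):
    i=camera_info(n);R=cv2.Rodrigues(i["rvec"])[0];K=i["camera_matrix"]
    return -R.T@i["tvec"],R.T@np.linalg.inv(K)@np.r_[uv,1.]
def plane(n,uv,z):
    o,d=ray(n,uv);return o+d*(z-o[2])/d[2]
def tri(a,b):
    (o1,d1),(o2,d2)=ray("scene",a),ray("top",b)
    s=np.linalg.lstsq(np.c_[d1,-d2],o2-o1,rcond=None)[0]
    p,q=o1+d1*s[0],o2+d2*s[1];return (p+q)/2,np.linalg.norm(p-q)
def proj(n,p):
    i=camera_info(n);return cv2.projectPoints(np.atleast_2d(np.float64(p)),i["rvec"],i["tvec"],i["camera_matrix"],None)[0][:,0]
E
python3 - <<'E'
from h import *
np.set_printoptions(precision=4,suppress=True)
S=lambda x,y:np.array([x/3.7+180,y/3.7+150]); T=lambda x,y:np.array([x/4+130,y/4+100])
print("jk",tri(S(465,398),T(74,102)),plane("top",T(60,75),.136),plane("top",T(90,130),.09))
print("lk",tri(S(310,92),T(456,380)),plane("top",T(455,362),.141),plane("top",T(457,396),.101))
print("hinge",tri(S(198,335),T(432,195)),plane("top",T(428,182),.13))
print("pivot",tri(S(418,143),T(333,430)),plane("top",T(333,428),.105))
print("can top",plane("top",T(328,240),.129),plane("scene",S(327,170),.129))
for c in [(575,155),(500,555),(125,487)]: print("plate",plane("top",T(*c),.01))
for c in [(590,380),(48,372),(290,590)]: print("plateS",plane("scene",S(*c),.01))
print("pin",tri(S(515,375),T(68,188)))
print("bolt",[plane("top",T(*c),.015) for c in [(541,172),(473,516),(158,458)]])
for n in("scene","top"):print(ray(n,(0,0))[0])
E
```

```text
jk (array([0.681 , 0.1885, 0.1083]), np.float64(0.002595918821575089)) [0.6828 0.1874 0.136 ] [0.6749 0.1844 0.09  ]
lk (array([0.5349, 0.0346, 0.1195]), np.float64(0.0015815050804606104)) [0.5376 0.0335 0.141 ] [0.5327 0.0342 0.101 ]
hinge (array([0.6421, 0.0377, 0.0436]), np.float64(0.004677194894740461)) [0.6196 0.0366 0.13  ]
pivot (array([0.5231, 0.0888, 0.1024]), np.float64(0.0018047244041818045)) [0.5238 0.0877 0.105 ]
can top [0.5991 0.081  0.129 ] [0.6012 0.0827 0.129 ]
plate [ 0.6673 -0.0357  0.01  ]
plate [0.4764 0.0224 0.01  ]
plate [0.5277 0.1932 0.01  ]
plateS [0.5351 0.196  0.01  ]
plateS [ 0.6701 -0.0281  0.01  ]
plateS [0.7226 0.1394 0.01  ]
pin (array([0.6459, 0.1954, 0.0967]), np.float64(0.0018683845138839196))
bolt [array([ 0.6588, -0.0179,  0.015 ]), array([0.4951, 0.0329, 0.015 ]), array([0.5387, 0.1761, 0.015 ])]
[1.0962 0.3514 0.5112]
[0.3402 0.0342 0.9278]
```

```bash
cat >> h.py <<'E'
from scipy.spatial.transform import Rotation as Ro
np.set_printoptions(precision=4,suppress=True)
A=np.radians(-16.8); ex=np.array([np.cos(A),np.sin(A)]); ey=np.array([-ex[1],ex[0]])
PIPE=np.array([.5988,.0797])
def W(x,y): return PIPE+(x*ex+y*ey)/1000
HINGE=W(58,0); PIV=W(-74,-14)
def F(p): d=(np.asarray(p)[:2]-PIPE)*1000; return np.array([d@ex,d@ey])
def jawknob(j): a=A+np.radians(156.2)-j; return HINGE+.129*np.array([np.cos(a),np.sin(a)]),np.degrees(a)+90
def levknob(l): a=A+np.radians(300)-l; return PIV+.055*np.array([np.cos(a),np.sin(a)]),np.degrees(a)-90
def state():
    o=robot.get_obs(); M=Ro.from_quat(o["tool_rot"]).as_matrix()
    return o,M,np.degrees(np.arctan2(M[1,1],M[0,1]))
def go(xy,z,yaw):
    o,M,y=state(); d=np.r_[xy,z]-o["position"]
    t=(yaw-y+90)%180-90
    M2=Ro.from_rotvec([0,0,np.radians(t)]).as_matrix()@M
    print("t",o["time"],"pos",o["position"],"yaw",round(y,1),"q6",o["q"][5],"F",o["ft_force"],"w",o["grip_width"])
    print("turn about x rad",-np.radians(t),"shift cm before turn",M.T@d*100,"after turn",M2.T@d*100)
E
python3 - <<'E'
from h import *
print(PIPE,HINGE,PIV, state()[1])
k,y=jawknob(1.08);print(k,y);go(k,.234,y)
k,y=levknob(.02);print(k,y)
print("hinge px",proj("scene",[[*HINGE,.05],[*HINGE,.116]]),proj("top",[[*HINGE,.05],[*HINGE,.116]]),"pivot",proj("top",[[*PIV,.105]]))
E
```

```text
[0.5988 0.0797] [0.6543 0.0629] [0.5239 0.0877] [[-0.0003  0.3163 -0.9486]
 [ 0.0019 -0.9486 -0.3163]
 [-1.     -0.0019 -0.0003]]
[0.6822 0.1889] 167.5205581258711
t 0.1 pos [ 0.1976 -0.5923  0.2327] yaw -71.6 q6 -0.1785381233132773 F [-0.0131 -0.2831  0.219 ] w 0.08741493079648238
turn about x rad -1.0311246383844543 shift cm before turn [  0.0033 -58.7757 -70.6813] after turn [ -0.1616  30.4336 -86.7422]
[0.5354 0.0339] 192.05408440973838
hinge px [[240.5847 246.6671]
 [240.4526 214.8907]] [[222.6915 143.5672]
 [220.1552 130.8747]] pivot [[213.2763 206.927 ]]
```

```bash
python3 -m inch '[[[0,-2,-3,-0.12,0.35],[0,-1.6,-3.2,-0.12,0.35],[0,-1.2,-3.4,-0.12,0.35],[0,-0.8,-3.5,-0.12,0.35],[0,-0.4,-3.6,-0.12,0.35],[0,0,-3.6,-0.12,0.35],[0,0.4,-3.6,-0.12,0.35],[0,0.8,-3.5,-0.12,0.35]]]' 40
python3 - <<'E'
from h import *
k,y=jawknob(1.08);go(k,.234,y)
E
```

```text
time: 0.77
position: [0.3704, -0.3592, 0.2281]
tool_rot: [-0.56, -0.432, 0.561, -0.43]
ft_force: [1.3, 0.0, 0.2]
grip_width: 0.0417
t 0.7667 pos [ 0.3704 -0.3592  0.2281] yaw -14.9 q6 -0.7245893078007822 F [1.2502 0.0432 0.1779] w 0.04165175571494933
turn about x rad -0.04231527903832466 shift cm before turn [ -0.6179  16.0301 -60.9884] after turn [ -0.6265  18.5957 -60.2556]
```

```bash
python3 -m inch '[[[0,1,-3.9,-0.04,0.35],[0,1.1,-3.9,0,0.35],[0,1.1,-3.9,0,0.35],[0,1.1,-3.9,0,0.35],[0,1.1,-3.9,0,0.35],[0,1.1,-3.9,0,0.35],[0,1.1,-3.9,0,0.35],[0,1.1,-3.9,0,0.35]]]'
python3 - <<'E'
from h import *
k,y=jawknob(1.08);go(k,.2,y)
E
```

```text
time: 1.43
position: [0.5251, -0.0639, 0.2262]
tool_rot: [-0.55, -0.445, 0.552, -0.441]
ft_force: [1.3, 0.6, 0.1]
grip_width: 0.0306
t 1.4333 pos [ 0.5251 -0.0639  0.2262] yaw -12.4 q6 -0.11699668236263563 F [1.3189 0.5869 0.0595] w 0.03062504011345019
turn about x rad 0.0018072260617562135 shift cm before turn [  2.5912   9.942  -28.0524] after turn [  2.5915   9.8913 -28.0703]
```

```bash
python3 -m inch '[[[0,1.3,-3.7,0,0.35],[0,1.3,-3.7,0,0.35],[0,1.3,-3.7,0,0.35],[0,1.3,-3.7,0,0.35],[0.5,1.3,-3.7,0,0.35],[0.5,1.3,-3.7,0,0.35],[0.5,1.3,-3.7,0,0.35],[0.5,1,-3,0,0.35]]]'
python3 - <<'E'
from h import *
k,y=jawknob(1.08);go(k,.12,y)
cv2.imwrite("pics/t1.png",np.hstack([cv2.resize(camera("top")[60:220,90:250,::-1],(390,390),interpolation=3),cv2.resize(camera("scene")[180:340,200:360,::-1],(390,390),interpolation=3)]))
E
```

```text
time: 2.1
position: [0.6886, 0.215, 0.2028]
tool_rot: [-0.548, -0.447, 0.552, -0.441]
ft_force: [0.9, 0.1, -0.3]
grip_width: 0.0307
t 2.1 pos [0.6886 0.215  0.2028] yaw -12.1 q6 0.35712625233925915 F [ 0.9263  0.0787 -0.2533] w 0.03067025021436949
turn about x rad 0.005879194014946912 shift cm before turn [8.2786 0.0099 2.6915] after turn [8.2784 0.0257 2.6919]
```

View pics/t1.png

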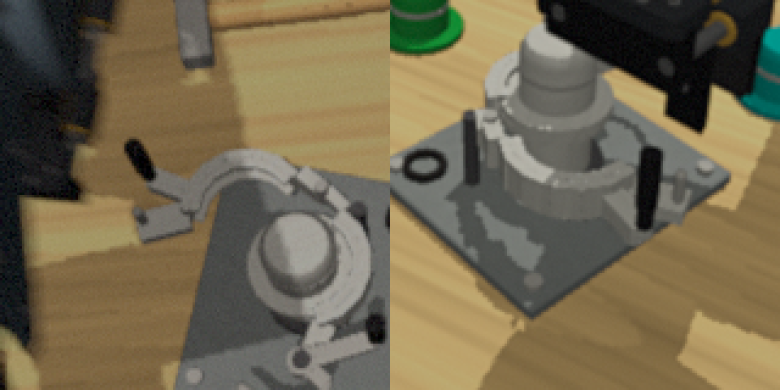

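```bash
python3 -m inch '[[[0,0,2.7,0,0.35],[0,0,0,0,0.35],[2.5,0,0,0,0.35],[2,0,0,0,0.35],[0,0,0,0,0.35]]]'
python3 - <<'E'
from h import *
print(proj("top",[[*jawknob(1.08)[0],.136]]),proj("scene",[[*jawknob(1.08)[0],.136]]))
k,y=jawknob(1.08);go(k,.12,y)
cv2.imwrite("pics/t2.png",np.hstack([cv2.resize(camera("top")[60:220,90:250,::-1],(390,390),interpolation=3),cv2.resize(camera("scene")[180:340,200:360,::-1],(390,390),interpolation=3)]))
E
```

```text
time: 2.62
position: [0.6804, 0.1895, 0.1534]
tool_rot: [-0.545, -0.45, 0.552, -0.443]
ft_force: [-0.8, -0.0, 0.3]
grip_width: 0.0304
[[144.1306 119.1843]] [[306.2585 243.0815]]
t 2.6167 pos [0.6804 0.1895 0.1534] yaw -11.7 q6 0.31630349928609963 F [-0.8204 -0.0487  0.2929] w 0.03035938771472906
turn about x rad 0.012793966716752054 shift cm before turn [3.3323 0.236  0.0217] after turn [3.3322 0.2363 0.0193]
```

View pics/t2.png

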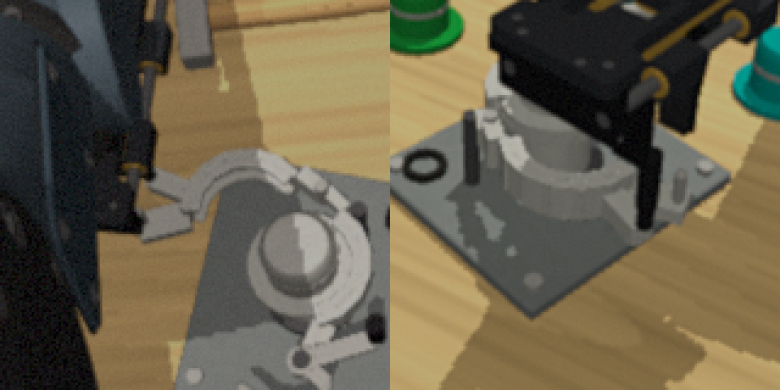

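```bash
python3 -m inch '[[[0,0.2,0,0.012,0.35],[1.2,0.05,0,0,0.35],[1.2,0,0,0,0.35],[0.8,0,0,0,0.35],[0.2,0,0,0,0.35]]]'
python3 - <<'E'
from h import *
k,y=jawknob(1.08);go(k,.12,y)
E
```

```text
time: 3.13
position: [0.6883, 0.1889, 0.1259]
tool_rot: [0.553, 0.443, -0.55, 0.442]
ft_force: [-0.1, 0.1, -0.5]
grip_width: 0.0306
t 3.1333 pos [0.6883 0.1889 0.1259] yaw -12.6 q6 0.32828866288525144 F [-0.1473  0.061  -0.4617] w 0.030561200164332333
turn about x rad -0.0014841790860639086 shift cm before turn [ 0.5895 -0.5985  0.1391] after turn [ 0.5895 -0.5987  0.1382]
```

```bash
cat >> h.py <<'E'
def jaw(z=.12,dj=0):
    o,M,y=state(); d=o["position"][:2]-HINGE; j=A+np.radians(156.2)-np.arctan2(d[1],d[0]); j=(j+np.pi)%(2*np.pi)-np.pi
    n=-M[:2,1]; print("tcp jaw",j,"r",np.hypot(*d)*1000,"push F",o["ft_force"][:2]@n,"Fz tool",o["ft_force"][:2]@M[:2,2],"M",o["moment"])
    go(jawknob(j-dj)[0],z,jawknob(j-dj)[1])
E
python3 -m inch '[[[0.5,-0.9,0.1,0,0.35],[0,-1,0.1,-0.07,0.35],[0,-1,0.04,-0.07,0.35],[0,-1,0.04,-0.07,0.35]]]' ; python3 -c "
from h import *
jaw()"
```

```text
time: 3.47
position: [0.652, 0.1919, 0.1183]
tool_rot: [0.503, 0.498, -0.498, 0.501]
ft_force: [1.8, -1.8, 0.6]
grip_width: 0.0305
tcp jaw 0.8438487068314755 r 128.9775238621018 push F -1.7536706029456057 Fz tool 1.757493132933758 M [-0.189  -0.3869  0.0092]
t 3.4667 pos [0.652  0.1919 0.1183] yaw -0.1 q6 0.12251881589410443 F [ 1.7501 -1.7611  0.6164] w 0.030546817120801522
turn about x rad -0.020421424981214985 shift cm before turn [-0.1696  0.0012 -0.0027] after turn [-0.1696  0.0012 -0.0027]
```

```bash
python3 -m inch '[[[0,-1,0.05,-0.09,0.35],[0,-1,0.04,-0.08,0.35],[0,-1,0.04,-0.08,0.35],[-0.1,-1,0.04,-0.08,0.35],[0,-1,0.04,-0.08,0.35]]]' ; python3 -c "
from h import *
jaw()"
```

```text
time: 3.88
position: [0.6061, 0.1819, 0.1189]
tool_rot: [0.386, 0.59, -0.377, 0.6]
ft_force: [1.1, 0.3, 1.3]
grip_width: 0.0303
tcp jaw 0.4766352136707108 r 128.33885246947472 push F -1.1409615816864296 Fz tool 0.22345853137528932 M [ 0.0799 -0.3707  0.0097]
t 3.8833 pos [0.6061 0.1819 0.1189] yaw 24.7 q6 -0.3163239596735921 F [1.1304 0.273  1.3157] w 0.030318265273921903
turn about x rad 0.04488128204401463 shift cm before turn [-0.1118  0.005  -0.0655] after turn [-0.1119  0.0021 -0.0655]
```

```bash
python3 -m inch '[[[0,-1,0,-0.06,0.35],[0,-1,0.02,-0.07,0.35],[-0.1,-1,0.02,-0.07,0.35],[0,-0.8,0.03,-0.06,0.35],[0,-0.6,0.02,-0.05,0.35]]]' ; python3 -c "
from h import *
jaw()"
```

```text
time: 4.3
position: [0.5706, 0.1598, 0.1196]
tool_rot: [0.285, 0.641, -0.273, 0.658]
ft_force: [0.5, 1.2, -0.3]
grip_width: 0.0305
tcp jaw 0.14910031507242616 r 128.0353218779905 push F -1.1728495662855074 Fz tool -0.5563273453009776 M [ 0.2448 -0.2596  0.0348]
t 4.3 pos [0.5706 0.1598 0.1196] yaw 43.5 q6 -0.6799226696326104 F [ 0.4689  1.2106 -0.3478] w 0.03052632233862343
turn about x rad 0.045648087879624016 shift cm before turn [-0.04    0.0054 -0.0958] after turn [-0.0401  0.001  -0.0959]
```

```bash
python3 -m inch '[[[0,-0.6,-0.05,-0.02,0.35],[0,-0.6,-0.02,-0.045,0.35],[0,-0.5,0,-0.04,0.35],[0,-0.5,0,-0.04,0.35]]]' ; python3 -c "
from h import *
jaw()"
```

```text
time: 4.63
position: [0.5564, 0.1454, 0.1195]
tool_rot: [0.236, 0.658, -0.222, 0.679]
ft_force: [0.3, 1.6, 0.4]
grip_width: 0.0307
tcp jaw -0.008624175201179085 r 127.97599602764514 push F -1.4453877209964054 Fz tool -0.685821500812537 M [ 0.2275 -0.2496 -0.0007]
t 4.6333 pos [0.5564 0.1454 0.1195] yaw 52.2 q6 -0.8606719110552533 F [0.3438 1.5627 0.3834] w 0.030658955580506162
turn about x rad 0.040966754354222805 shift cm before turn [-0.0478  0.0055 -0.1013] after turn [-0.0479  0.0013 -0.1014]
```

```bash
python3 -m inch '[[[0,-0.4,-0.03,0,0.35],[0,-0.4,0,-0.02,0.35],[0,-0.4,0,0,0.35]]]' ; python3 -c "
from h import *
jaw()"
```

```text
time: 4.88
position: [0.5499, 0.138, 0.1195]
tool_rot: [0.232, 0.659, -0.214, 0.682]
ft_force: [4.0, 13.2, -2.7]
grip_width: 0.0308
tcp jaw -0.08536447644846445 r 128.56854499306655 push F -12.937245677119966 Fz tool -4.657458260512794 M [ 2.1067 -0.7254  0.1462]
t 4.8833 pos [0.5499 0.138  0.1195] yaw 53.3 q6 -0.8987140100539108 F [ 4.014  13.1554 -2.7327] w 0.030840083907627772
turn about x rad -0.017677690597158846 shift cm before turn [-0.0507  0.0009 -0.042 ] after turn [-0.0506  0.0017 -0.042 ]
```

```bash
python3 -m inch '[[[0,-0.25,0,0,0.35],[0,-0.25,0,0,0.35]]]' ; python3 -c "
from h import *
jaw()"; python3 -m inch '[[[0,0.4,0,0,0.35],[0,0.35,0,0,0.35],[-2.5,0,0,0,0.35],[-3,0,0,0,0.35],[-2,0,0,0,0.35]]]'; python3 -c "
from h import *
k,y=levknob(.02);go(k,.2,y)
cv2.imwrite('pics/t3.png',cv2.resize(camera('scene')[140:320,170:360,::-1],(780,739),interpolation=3)[:600])"
```

```text
time: 5.05
position: [0.5499, 0.1381, 0.1194]
tool_rot: [0.238, 0.657, -0.212, 0.683]
ft_force: [3.5, 9.0, -4.9]
grip_width: 0.0306
tcp jaw -0.08471771938111461 r 128.70578219269748 push F -9.289718444955945 Fz tool -2.68918045015067 M [ 1.458  -0.6411  0.1064]
t 5.05 pos [0.5499 0.1381 0.1194] yaw 52.9 q6 -0.9046915207394653 F [ 3.4725  9.0336 -4.8966] w 0.030594849725599324
turn about x rad -0.023651657768049027 shift cm before turn [-0.0623  0.0021 -0.0279] after turn [-0.0622  0.0028 -0.0279]
time: 5.47
position: [0.5473, 0.1422, 0.1908]
tool_rot: [0.236, 0.661, -0.216, 0.678]
ft_force: [0.3, -0.5, 0.4]
grip_width: 0.0302
t 5.4667 pos [0.5473 0.1422 0.1908] yaw 52.7 q6 -0.8842783628536777 F [ 0.3339 -0.4968  0.4178] w 0.030187003713144034
turn about x rad 0.7094368479859101 shift cm before turn [-1.1634 -9.302   5.6286] after turn [-0.8966 -3.3962 10.3549]
```

View pics/t3.png

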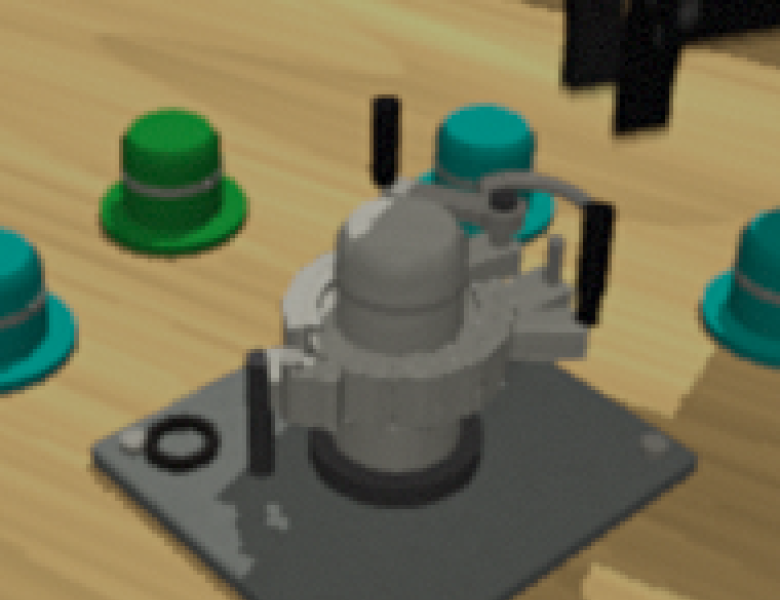

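```bash
python3 -m inch '[[[-0.2,0,0,0.118,0.35],[-0.2,0,0,0.118,0.35],[-0.2,0,0,0.118,0.35],[-0.2,0,0,0.118,0.35],[-0.2,0,0,0.118,0.35],[0,-0.8,2,0.118,0.35],[0,-1.2,3.5,0,0.35],[0,-1.2,3.5,0,0.35]]]'; python3 -c "
from h import *
k,y=levknob(.02);go(k,.12,y)
print(proj('scene',[[*jawknob(j)[0],.136] for j in (0,-.025,-.05)]))"
```

```text
time: 6.18
position: [0.5377, 0.049, 0.2052]
tool_rot: [0.467, 0.535, -0.438, 0.552]
ft_force: [-0.7, -0.4, 0.7]
grip_width: 0.0302
t 6.1833 pos [0.5377 0.049  0.2052] yaw 10.4 q6 -0.32428121034218016 F [-0.6527 -0.3654  0.7254] w 0.03020511200009153
turn about x rad -0.0290785969045576 shift cm before turn [ 8.4725 -0.8928  1.5065] after turn [ 8.4707 -0.9345  1.4914]
[[316.276  191.3283]
 [315.4169 190.2887]
 [314.52   189.265 ]]
```

```bash
python3 -m inch '[[[0,-0.5,1.2,-0.03,0.35],[2.5,0,0.2,0,0.35],[2,0,0,0,0.35],[0,0,0,0,0.35]]]'; python3 -c "
from h import *
k,y=levknob(.02);go(k,.12,y)"
```

```text
time: 6.52
position: [0.5372, 0.0256, 0.1594]
tool_rot: [0.459, 0.538, -0.434, 0.558]
ft_force: [-0.2, 0.2, -0.1]
grip_width: 0.0305
t 6.5167 pos [0.5372 0.0256 0.1594] yaw 11.6 q6 -0.38825087366846395 F [-0.1573  0.228  -0.0519] w 0.030480881403785916
turn about x rad -0.007128393029315306 shift cm before turn [ 3.9312 -0.1976 -0.8502] after turn [ 3.9315 -0.1915 -0.8503]
```

```bash
python3 -m inch '[[[0,-0.1,-0.7,0,0.35],[0.3,0,0,0,0.35],[1.6,0,0,0,0.35],[1.6,0,0,0,0.35],[0.3,0,0,0,0.35]]]'; python3 -c "
from h import *
k,y=levknob(.02);go(k,.12,y)"
```

```text
time: 6.93
position: [0.5383, 0.034, 0.1234]
tool_rot: [0.46, 0.536, -0.433, 0.56]
ft_force: [0.6, 0.2, -0.1]
grip_width: 0.03
t 6.9333 pos [0.5383 0.034  0.1234] yaw 11.7 q6 -0.3736289859913649 F [ 0.6455  0.246  -0.1345] w 0.030044042542413604
turn about x rad -0.00579385358906253 shift cm before turn [ 0.3281 -0.3088 -0.046 ] after turn [ 0.3281 -0.3086 -0.0477]
```

```bash
cat >> h.py <<'E'
def lev(z=.12):
    o,M,y=state(); d=o["position"][:2]-PIV; l=(A+np.radians(300)-np.arctan2(d[1],d[0])+np.pi/2)%(2*np.pi)-np.pi/2
    e=M[:2,1]; kn=o["position"][:2]+e*(o["grip_width"]/2-.007); d2=kn-PIV
    lk=(A+np.radians(300)-np.arctan2(d2[1],d2[0])+np.pi/2)%(2*np.pi)-np.pi/2
    print("t",o["time"],"tcp lev",l,"r",np.hypot(*d)*1000,"| knob est lev",lk,"r",np.hypot(*d2)*1000,"| push F",-o["ft_force"][:2]@e,"Fz tool",o["ft_force"][:2]@M[:2,2],"Mz",o["moment"][2])
    t=(levknob(lk)[1]-y+90)%180-90; print("z",o["position"][2],"turn to tangent at knob",-np.radians(t),"w",o["grip_width"],"q6",o["q"][5])
E
python3 -m inch '[[[0.3,-0.5,0,0,0.35],[0,-0.5,-0.03,0.08,0.35],[0,-0.5,-0.03,0.09,0.35],[0,-0.5,-0.03,0.09,0.35]]]'; python3 -c "
from h import *
lev()"
```

```text
time: 7.27
position: [0.5229, 0.0335, 0.1218]
tool_rot: [0.533, 0.471, -0.497, 0.497]
ft_force: [4.4, 0.9, -3.3]
grip_width: 0.0306
t 7.2667 tcp lev 0.24969149113267974 r 54.167197515970265 | knob est lev 0.09907872895233716 r 55.150967946055026 | push F -4.3483749811799965 Fz tool -1.198074258089854 Mz -0.012980347170091151
z 0.12184926396241656 turn to tangent at knob -0.19402004214154625 w 0.030597599615166164 q6 -0.11600468452875227
```

```bash
python3 -m inch '[[[0.1,-0.6,-0.02,0.02,0.35],[0,-0.6,-0.02,0.04,0.35],[0,-0.6,-0.02,0.08,0.35],[0,-0.6,-0.03,0.08,0.35],[0,-0.6,-0.03,0.08,0.35]]]'; python3 -c "
from h import *
lev()"
```

```text
time: 7.68
position: [0.5081, 0.0367, 0.1254]
tool_rot: [0.612, 0.378, -0.554, 0.419]
ft_force: [3.9, -2.1, -3.6]
grip_width: 0.0305
t 7.6833 tcp lev 0.5305546347004384 r 53.390712096411505 | knob est lev 0.3804077971241693 r 54.60199271510198 | push F -4.396140045700874 Fz tool 0.5283034336288879 Mz -0.043141766538942077
z 0.12541967995145623 turn to tangent at knob -0.22310641168741616 w 0.030452497354262024 q6 0.19539807650084096
```

```bash
python3 -m inch '[[[0.2,-0.7,-0.02,0.03,0.35],[0.1,-0.7,-0.02,0.05,0.35],[0.1,-0.7,-0.02,0.06,0.35],[0.1,-0.7,-0.02,0.06,0.35],[0.1,-0.7,-0.02,0.07,0.35],[0.1,-0.7,-0.02,0.07,0.35],[0.1,-0.7,-0.02,0.07,0.35]]]'; python3 -c "
from h import *
lev()"
```

```text
time: 8.27
position: [0.4894, 0.0516, 0.1245]
tool_rot: [0.7, 0.24, -0.603, 0.298]
ft_force: [1.6, -7.2, 1.8]
grip_width: 0.0305
t 8.2667 tcp lev 0.992817460312363 r 49.941931473397595 | knob est lev 0.8317426769764893 r 50.85890934028715 | push F -6.242327572338146 Fz tool 3.996268822929588 Mz -0.21141384471394797
z 0.12450058959164786 turn to tangent at knob -0.1927722590297174 w 0.0304558503123535 q6 0.6737842105734099
```

```bash
cat >> h.py <<'E'
def lt():
    lev(); o,M,y=state(); e=M[:2,1]; d=o["position"][:2]+e*(o["grip_width"]/2-.007)-PIV; d/=np.hypot(*d)
    print("tangential F",o["ft_force"][:2]@np.array([-d[1],d[0]]),"tilt vec",M[:,0])
E
python3 -m inch '[[[0,-0.5,0.25,0,0.35],[0.1,-0.5,0.2,0.03,0.35],[0.1,-0.5,0.1,0.05,0.35]]]'; python3 -c "
from h import *
lt()"
```

```text
time: 8.52
position: [0.4835, 0.0564, 0.125]
tool_rot: [0.718, 0.211, -0.604, 0.274]
ft_force: [1.9, -4.9, 2.1]
grip_width: 0.0304
t 8.5167 tcp lev 1.1412819092215525 r 51.0955541744552 | knob est lev 0.983133942602965 r 51.451390191064576 | push F -4.96721036801612 Fz tool 1.7252752316901216 Mz -0.11394687986514258
z 0.1249667781775949 turn to tangent at knob -0.12283724564266056 w 0.030371031792379946 q6 0.772435284320694
tangential F 4.774126292602139 tilt vec [ 0.1797 -0.0274 -0.9833]
```

```bash
python3 -m inch '[[[0,-0.5,0.1,0.03,0.35],[0,-0.5,0.1,0.05,0.35],[0,-0.5,0.1,0.05,0.35]]]'; python3 -c "
from h import *
lt()"
```

```text
time: 8.77
position: [0.4788, 0.0638, 0.1262]
tool_rot: [0.739, 0.168, -0.611, 0.23]
ft_force: [6.2, -8.9, -7.3]
grip_width: 0.0305
t 8.7667 tcp lev 1.3141828878497641 r 51.08920232836144 | knob est lev 1.1543517118597055 r 51.114844589290115 | push F -10.718447788928577 Fz tool -0.2912654731223361 Mz -0.2502304547526331
z 0.12618234269918485 turn to tangent at knob -0.08304836427277781 w 0.030466777517629943 q6 0.9360272955392496
tangential F 10.821386741111727 tilt vec [ 0.1967 -0.0325 -0.9799]
```

```bash
python3 -m inch '[[[0,-0.5,0.1,0.05,0.35],[0,-0.5,0.1,0.05,0.35]]]'; python3 -c "
from h import *
lt()"
```

```text
time: 8.93
position: [0.4769, 0.0688, 0.1266]
tool_rot: [0.752, 0.135, -0.615, 0.195]
ft_force: [4.3, -6.4, -4.3]
grip_width: 0.0303
t 8.9333 tcp lev 1.4194538960319125 r 50.70815620535428 | knob est lev 1.2600941379240318 r 50.697305825351414 | push F -7.641477578490694 Fz tool -0.8185738186106097 Mz -0.21097091853185584
z 0.12657507588908062 turn to tangent at knob -0.07833984999867245 w 0.030275221822054534 q6 1.0645131550775175
tangential F 7.758699982398419 tilt vec [ 0.2077 -0.0366 -0.9775]
```

```bash
python3 -m inch '[[[0,-0.3,0.1,0.03,0.35]]]'; python3 -c "
from h import *
lt()"; python3 -m inch '[[[0,-0.3,0.1,0.03,0.35]]]'; python3 -c "
from h import *
lt()
for i in range(2):
    camera('top'); lt()"
```

```text
time: 9.02
position: [0.4763, 0.0702, 0.1269]
tool_rot: [0.756, 0.125, -0.615, 0.184]
ft_force: [3.3, -5.7, -5.1]
grip_width: 0.0304
t 9.0167 tcp lev 1.4498427089223256 r 50.70268161971787 | knob est lev 1.2892988022450762 r 50.695221249150386 | push F -6.528524226217371 Fz tool -0.4440382331618502 Mz -0.20017018985026783
z 0.12685377116375632 turn to tangent at knob -0.07935734898343157 w 0.030390219686208506 q6 1.1037100013879695
tangential F 6.6070056928954966 tilt vec [ 0.2117 -0.038  -0.9766]
time: 9.1
position: [0.476, 0.0714, 0.1271]
tool_rot: [0.76, 0.115, -0.616, 0.174]
ft_force: [5.2, -10.1, -7.5]
grip_width: 0.0306
t 9.1 tcp lev 1.4742307425214616 r 50.56001114834317 | knob est lev 1.3116184525149226 r 50.601481393704944 | push F -11.223559576125133 Fz tool -0.6090479631263701 Mz -0.29757482344214975
z 0.1271152952985308 turn to tangent at knob -0.08633693128921766 w 0.030558445965093488 q6 1.1425529333814968
tangential F 11.34344328197993 tilt vec [ 0.2157 -0.0397 -0.9756]
t 9.15 tcp lev 1.4764037797060094 r 50.626965791745235 | knob est lev 1.3142516441313372 r 50.6555032642609 | push F -9.389781302497527 Fz tool -0.8231348766003861 Mz -0.2315901074435727
z 0.12713111677209488 turn to tangent at knob -0.08454370583396631 w 0.03053136254673574 q6 1.1440060625504556
tangential F 9.517195350257333 tilt vec [ 0.2159 -0.0398 -0.9756]
t 9.2 tcp lev 1.4751736524967018 r 50.63547299009081 | knob est lev 1.312420003271873 r 50.66024055133739 | push F -7.8522224718917135 Fz tool -0.5640999562791027 Mz -0.2735498611460103
z 0.12709509710577782 turn to tangent at knob -0.08437481332372287 w 0.03059483502677476 q6 1.1413316903843875
tangential F 7.948109434526677 tilt vec [ 0.2155 -0.0397 -0.9757]
```

```bash
for i in 1; do python3 -m inch '[[[0,-0.15,0.05,0,0.35]]]' >/dev/null; python3 -c "
from h import *
lt()" | grep -oE "(knob est lev [0-9.]+|tangential F [0-9.]+)"; python3 -m inch '[[[0,-0.15,0.05,0,0.35]]]'>/dev/null; python3 -c "
from h import *
lt()
camera('top');lt()" | grep -oE "(knob est lev [0-9.]+|tangential F [0-9.]+)"; done
```

```text
knob est lev 1.3124829359405723
tangential F 8.551540503956776
knob est lev 1.3124763187112958
tangential F 8.944261378380599
knob est lev 1.3117033835077851
tangential F 8.950144174852493
```

```bash
python3 -m inch '[[[0,-0.2,0.05,0,0.35]]]' >/dev/null; python3 -c "
from h import *
lt()" | grep -oE "(knob est lev [0-9.]+|tangential F [0-9.]+)"; python3 -m inch '[[[0,-0.2,0.05,0,0.35]]]'>/dev/null; python3 -c "
from h import *
lt()
a=camera('top')[120:240,160:270,::-1];b=camera('scene')[140:260,250:360,::-1];lt()
cv2.imwrite('pics/t4.png',np.hstack([cv2.resize(x,(400,436),interpolation=3) for x in(a,b)]))" | grep -oE "(knob est lev [0-9.]+|tangential F [0-9.]+)"
```

```text
knob est lev 1.3159544258620812
tangential F 12.397641362066729
knob est lev 1.316100804871816
tangential F 12.193209456717534
knob est lev 1.3169919065292106
tangential F 12.26021689397639
```

View pics/t4.png

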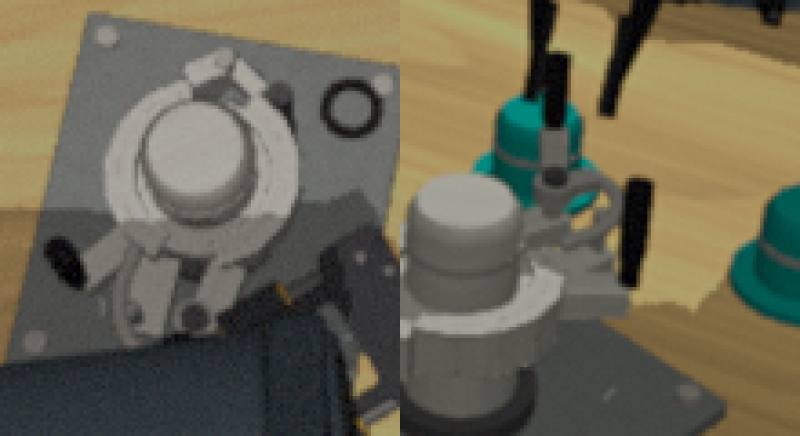

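```bash
python3 -m inch '[[[0,0.4,0,0,0.35],[0,0.4,0,0,0.35],[-0.5,0,0,0,0.35]]]'; python3 -c "
from h import *
lt()
ls=np.arange(.9,1.8,.1);print(np.c_[ls,proj('scene',[[*levknob(l)[0],.141] for l in ls])])
print(proj('scene',[[*PIV,.105]]))"
```

```text
time: 9.93
position: [0.4775, 0.0639, 0.1347]
tool_rot: [0.76, 0.116, -0.613, 0.183]
ft_force: [-0.0, -0.1, -0.2]
grip_width: 0.0304
t 9.9333 tcp lev 1.3266589109623137 r 52.12755036341096 | knob est lev 1.173909849632734 r 53.22387954180388 | push F -0.11513624614992801 Fz tool 0.08396213179089845 Mz -0.013396779271193319
z 0.13465935717189584 turn to tangent at knob -0.21153523740609448 w 0.030376512679925822 q6 1.1234990184607263
tangential F 0.09630897347496517 tilt vec [ 0.2228 -0.0476 -0.9737]
[[  0.9    280.699  155.6214]
 [  1.     283.4922 155.2325]
 [  1.1    286.3676 154.9844]
 [  1.2    289.3012 154.8788]
 [  1.3    292.2686 154.9161]
 [  1.4    295.2455 155.0961]
 [  1.5    298.2074 155.4174]
 [  1.6    301.1296 155.8778]
 [  1.7    303.9877 156.4742]]
[[291.8066 187.4094]]
```

```bash
python3 -m inch '[[[-1.5,0,0,0,0.35],[-2,0,0,0,0.35],[-2.5,0,0,0,0.35],[-3,0,0,0,0.35],[-3,0,0,0,0.35],[0,0,0,0,0.35]]]'; python3 -c "
from h import *
lt()
S=camera('scene')[:,:,::-1];T=camera('top')[:,:,::-1]
cv2.imwrite('pics/s5.png',S);cv2.imwrite('pics/T5.png',T)
cv2.imwrite('pics/t5.png',np.hstack([cv2.resize(x,(400,436),interpolation=3) for x in(T[120:240,160:270],S[140:260,240:350])]))"
```

```text
time: 10.43
position: [0.4455, 0.0713, 0.2583]
tool_rot: [0.758, 0.118, -0.614, 0.183]
ft_force: [1.1, -0.3, 0.3]
grip_width: 0.0306
t 10.4333 tcp lev 1.5956774356485166 r 80.08712395040062 | knob est lev 1.4932171340790763 r 78.74372546794994 | push F -0.758681662735528 Fz tool -0.8327836067700729 Mz 0.018158926301520828
z 0.25829577246073787 turn to tangent at knob 0.11225218131446507 w 0.030632222099533254 q6 1.0959341419434556
tangential F 0.6636666613629627 tilt vec [ 0.2172 -0.0452 -0.9751]
```

View pics/t5.png

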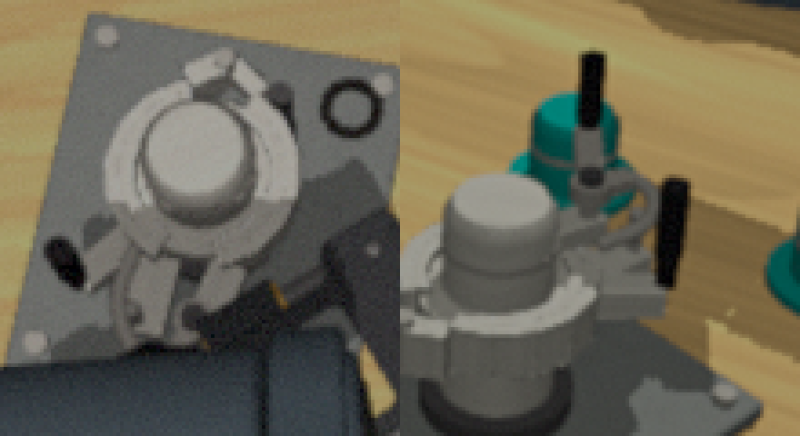

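```bash
python3 -c "
from h import *
print(F(plane('top',(215,160.4),.129)),F(plane('scene',((500-400)/3.636+240,203/3.636+140),.129)))
print(robot.get_obs()['ft_force'],robot.hand_in())"
```

```text
[ 0.0971 -3.8095] [2.3213 2.4505]
the job is handed in; nothing more can be done
[ 0.6186  0.5666 -0.1204] None
```

The ring is closed and the clamp is drawn tight. I handed the job in after about 10.5 s of robot time. `hand_in` gives no verdict, and three of the judged values could not be confirmed from here.

**What I did**
- **Swinging half:** I pushed it shut by its knob until it went firm, at about 13 N in the last step and about 9 N held.
- **Cam lever:** I then turned the lever by its knob from about 0.02 to 1.31 rad. It stopped moving there: it held still at 9 N, and at a last push of 12.3 N it gave only about 0.004 rad. That push is above the stated 8–11 N for tight, but below the 13 N overstrain limit. Then I backed off, lifted clear and handed in.

**Last checks**
- **Ring:** with the jaw snug, before I turned the lever, the picture put it at about -0.025 rad. I did not re-measure it after tightening; the last pictures show it still closed.
- **Lever:** after release it stayed at about 1.3 rad in the picture.
- **Gripper:** it was clear of everything, with under 1 N at the wrist.

**Failed, disagreed or not checked**
- **Canister centring:** my last check did not agree. From hand-picked pixels, the top view gave 3.8 mm towards -y and the scene view gave 2.5 mm towards +y (plus 2.3 mm in x). They contradict each other, so centring within 2.5 mm rests on the ring being snug around both flanges.
- **Clamp forces:** I had no reading of the hook's pull on the pin or the ring's grip on the canister. I judged tightness only by the force at the lever knob, which was noisy: it jumped between 6.6 and 11.3 N while the lever was moving.
- **Tool tilt:** the tool had tilted about 13° by the end of the lever push. Nothing was seen to be touched because of it.

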